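# Set the finished tulips on their saucers

### The arm

A 6-joint arm with a two-finger parallel gripper is mounted at the origin on the work surface. World frame = base frame: x ahead of the robot, y to its left, z up, the work surface at z = 0. Lengths are in m, angles in degrees, forces in N, time in s.
With the tool pointing down it reaches from about 0.375 to 0.9 m from the base axis. Payload 3.1 kg.
Tool frame: the origin (TCP) lies midway between the tips of the shut fingers; the grasp point (between the pads) lies 19 mm behind it; z points along the fingers, y is the direction in which the jaws open and shut (so a half turn about z gives the same grasp; the last joint's range is limited). The gripper opens to 87 mm and grips with 3 to 60 N. Pads are 19 mm wide; open, the fingers measure 117 mm over their backs; the gripper's body (75 mm by 190 mm) begins 51 mm behind the grasp point.
Start: joints at [-79.956, 30.224, 82.088, -0, 67.689, -10.227], TCP at [0.217, -0.586, 0.223] pointing down, gripper open.
Joint ranges: [-176.69, 176.69], [-43.24, 126.21], [12.49, 139.97], [-82, 262], [0, 151.66], [-163.58, 163.58]. Speed limits (degrees/s): [159.86, 159.86, 180, 180, 180, 180].

### API

Orientations are given as a 3x3 rotation matrix whose columns are the frame's x, y, z axes.
In Python, from rig import bot, capture, get_calibration gives the robot as it stands.
- The arm moves only by the tool play_rows, never from a script. Its arguments are lists of equal length, an entry for each row: "fingers": the closure in counts, from 0 (fully open) to 255 (shut); "linear": the shift along the tool's x, y, z in mm, a list of three; "rot": the turn, a rotation vector about the tool's x, y, z in degrees, a list of three. A call has 1 to 20 rows; each row is the pose to reach, as a shift and turn from the pose commanded when the call began, along the tool's axes at that moment; what a row does not reach only later rows make up. A row lasts 1/10 s, in which the tool goes at most 50 mm and 8.59 degrees, less where a joint would pass 70% of its speed; a pose out of reach is approached as far as the arm can. A call with a gripper value outside its range is refused whole. The fingers move at their own pace and stop on an object; the grip force is fixed at half the most. Time passes only in rows, so rows that repeat a pose let the fingers close. It gives the time, the measured TCP pose, the force and the opening at its end, in the units of the state.
- bot.read_state(): the state, without advancing time (a new reading comes with each control period).
- capture(name): name is "scene" or "top" or "wrist"; returns the picture (384x512x3 uint8, red, green, blue); there is no depth.
- get_calibration(name): a dict with "vfov" (degrees; the focal length in pixels is half the picture's height over the tangent of half this angle, whatever the lens; pixels are square), "cx", "cy" (the principal point, pixels), "camera_from_world" (4x4, takes a point from world to camera coordinates). Camera axes: x right, y down, z forward; pixel columns grow to the right and rows downward; lengths in m; the calibration is good to about 2 mm. A picture is of the moment at which its call begins: read the wrist's pose just before it. get_calibration takes no time and is no camera call; for the wrist camera it gives the pose at the moment of the call.
- bot.hand_in(): hands the job in, once; it reports no verdict.
The state is a dict: "time_s": time; "joint_positions": joint angles; "qvel": joint speeds; "tau": joint torques, N m; "position": TCP position; "tcp_rot": TCP orientation; "force": force on the tool from outside, world axes, zero at the start; "moment": the same for the moment, N m; "opening": opening from 0.0 (shut) to 1.0 (fully open).
Only numpy, scipy, OpenCV 4.12 (cv2) and the standard library are available. Lean on these libraries where they do the work, as an engineer would, in place of code of your own. Each camera call takes 0.05 s, during which the arm holds its last target.

### The job

Set each of the four potted tulips upright on the saucer of its own flower's colour, with the whole foot of the pot flat inside the saucer's rim. Set them down rather than dropping them, and leave the pink daisy and the glue bottle where they stand.

Things in the scene. Friction and masses are not known exactly. Their poses are not given: they have to be found in the camera images.
- tulip_purple: loose rigid tulip with a purple head in a round pale-green pot, upright, 130 g. Origin: centre of the pot's underside, z up; round about z. Pot: foot 46 mm, top 55 mm in diameter, 55 mm high; thin stem above. Head: 36 mm in diameter, straight-sided from 89 to 109 mm above the origin (grip here, from above), narrower below and above; petal tips at 134 mm. Leaves are for looks only.
- tulip_pink: loose rigid tulip with a pink head in a round pale-green pot, upright, 130 g. Origin: centre of the pot's underside, z up; round about z. Pot: foot 46 mm, top 55 mm in diameter, 55 mm high; thin stem above. Head: 36 mm in diameter, straight-sided from 89 to 109 mm above the origin (grip here, from above), narrower below and above; petal tips at 134 mm. Leaves are for looks only.
- tulip_yellow: loose rigid tulip with a yellow head in a round pale-green pot, upright, 130 g. Origin: centre of the pot's underside, z up; round about z. Pot: foot 46 mm, top 55 mm in diameter, 55 mm high; thin stem above. Head: 36 mm in diameter, straight-sided from 89 to 109 mm above the origin (grip here, from above), narrower below and above; petal tips at 134 mm. Leaves are for looks only.
- tulip_white: loose rigid tulip with a white head in a round pale-green pot, upright, 130 g. Origin: centre of the pot's underside, z up; round about z. Pot: foot 46 mm, top 55 mm in diameter, 55 mm high; thin stem above. Head: 36 mm in diameter, straight-sided from 89 to 109 mm above the origin (grip here, from above), narrower below and above; petal tips at 134 mm. Leaves are for looks only.
- saucer_purple: round purple saucer fixed on the table, empty at the start. Origin: centre of its underside at table height, z up. Outer diameter 81 mm, flat floor 4 mm above the origin and about 71 mm across, rim 4 mm thick with its top 10 mm above the origin.
- saucer_pink: round pink saucer fixed on the table, empty at the start. Origin: centre of its underside at table height, z up. Outer diameter 81 mm, flat floor 4 mm above the origin and about 71 mm across, rim 4 mm thick with its top 10 mm above the origin.
- saucer_yellow: round yellow saucer fixed on the table, empty at the start. Origin: centre of its underside at table height, z up. Outer diameter 81 mm, flat floor 4 mm above the origin and about 71 mm across, rim 4 mm thick with its top 10 mm above the origin.
- saucer_white: round white saucer fixed on the table, empty at the start. Origin: centre of its underside at table height, z up. Outer diameter 81 mm, flat floor 4 mm above the origin and about 71 mm across, rim 4 mm thick with its top 10 mm above the origin.
- daisy_pink: bystander: flat pink daisy with a yellow middle in a pale-green pot like the tulips' (55 mm in diameter), 92 mm high, flower 56 mm across, loose. Origin: centre of the pot's underside.
- glue_bottle: bystander: red glue bottle with a yellow label and white nozzle, 52 x 34 mm, 115 mm high, standing loose. Origin: centre of its underside.
There are look-alikes about, which are no part of the job. Of the things that look like the saucer_pink, the largest one is meant.

How it is judged:
By the outcome, as a careful person would: the job done as asked, in the order asked, and still so for the second after the job is handed in, with the robot touching nothing.
It also fails if it takes over 125 s, if anything falls off the work surface, if the arm or the gripper's body presses on something with over 40 N, if the wrist force passes 120 N, or if a joint passes its speed limit or range.

## Working session

There is one attempt and no reset: what is moved stays moved. The work goes in short steps, Python scripts to look and compute and a tool call to move; the robot and the scene stay as the last step left them, time stands still between calls to the robot, and variables do not carry over. Pictures are saved under pics/ and viewed, and the job is handed in when it is done.

Besides the shell and the picture viewer there is one more tool, called after "Request:" as name(argument=value, ...) on one line, values as JSON. play_rows: Moves the arm, as the interface text tells. Its arguments: {"type":"object","properties":{"fingers":{"type":"array"},"linear":{"type":"array"},"rot":{"type":"array"}},"required":["fingers","linear","rot"]}

```bash
ls; mkdir -p pics
python3 - <<'E'
from rig import bot,capture,get_calibration
import cv2
for n in("scene","top","wrist"):
    c=get_calibration(n);im=capture(n);cv2.imwrite(f"pics/{n}0.png",im[...,::-1]);print(n,c)
s=bot.read_state();print(s)
E
```

```text
pics
scene {'vfov': 49.443461881820895, 'cx': 257.9775349774466, 'cy': 193.26356426057217, 'camera_from_world': array([[-0.17247964,  0.98495938, -0.01028585,  0.06762269],
       [ 0.77571918,  0.12938858, -0.61767172, -0.37787896],
       [-0.60705068, -0.11451473, -0.78636877,  1.68953571],
       [ 0.        ,  0.        ,  0.        ,  1.        ]])}
top {'vfov': 46.052837377270336, 'cx': 255.30796094116374, 'cy': 186.942185580876, 'camera_from_world': array([[-0.01561333, -0.99983423, -0.00936626,  0.01013562],
       [-0.99729703,  0.01624498, -0.07165701,  0.49557031],
       [ 0.07179729,  0.00822214, -0.99738535,  1.39565893],
       [ 0.        ,  0.        ,  0.        ,  1.        ]])}
wrist {'vfov': 66.33868861360872, 'cx': 256.20481056813253, 'cy': 192.53462757806795, 'camera_from_world': array([[ 0.34692056, -0.93789294, -0.00171892, -0.62340373],
       [-0.90497737, -0.33522546,  0.26199208, -0.03299067],
       [-0.24629675, -0.08933486, -0.96506849,  0.39001444],
       [ 0.        ,  0.        ,  0.        ,  1.        ]])}
{'time_s': 0.15, 'joint_positions': array([-7.99565433e+01,  3.02673526e+01,  8.21386800e+01,  1.53288681e-03,
        6.76887926e+01, -1.02277644e+01]), 'qvel': array([-0.04486476, -0.1098123 , -0.26164995, -0.05870357, -0.03523708,
       -0.04919983]), 'tau': array([ 7.28036939e-04, -4.40432668e+01, -1.76842260e+01,  6.34176261e-02,
        5.53025783e-02, -1.04253168e-04]), 'position': array([ 0.21647311, -0.58572911,  0.22179444]), 'tcp_rot': array([[ 9.38066645e-01,  3.46454758e-01, -2.64254293e-04],
       [ 3.46454713e-01, -9.38065276e-01,  1.63396709e-03],
       [ 3.18207895e-04, -1.62432217e-03, -9.99998630e-01]]), 'force': array([-0.1529057 ,  0.67474634, -0.1421136 ]), 'moment': array([-0.00322858, -0.05963768, -0.0056473 ]), 'opening': 0.997623931555907}
```

View pics/scene0.png

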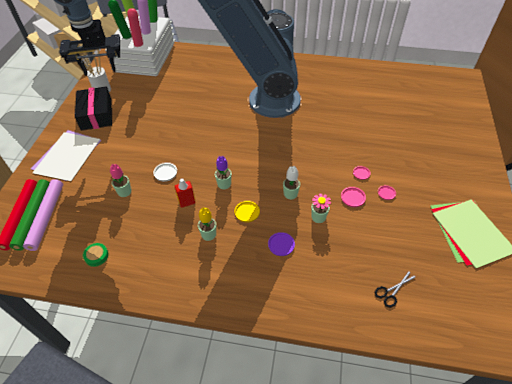

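View pics/top0.png

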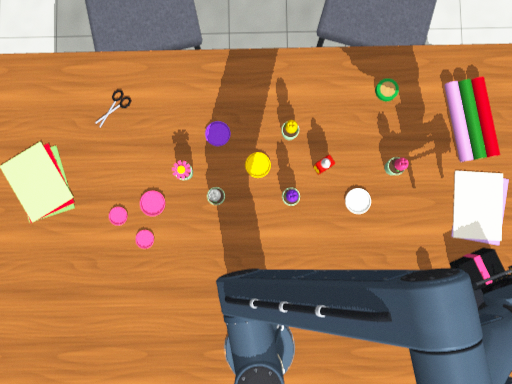

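View pics/wrist0.png

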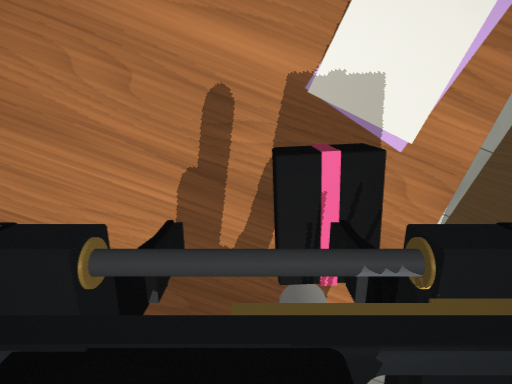

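Top view: saucers are purple (217,134), yellow (258,165) and white (358,200). There are three pink discs, at (152,203), (118,215) and (145,238). The first looks largest, so it fits "largest one". I'll confirm that with an enlarged crop while I measure.

```bash
cat > h.py <<'E'
import numpy as np,cv2
from rig import get_calibration
def ray(c,u,v):
    f=192/np.tan(np.radians(c["vfov"]/2));T=c["camera_from_world"];R=T[:3,:3]
    d=R.T@np.array([(u-c["cx"])/f,(v-c["cy"])/f,1]);return -R.T@T[:3,3],d/np.linalg.norm(d)
def onz(c,u,v,z):
    o,d=ray(c,u,v);return o+d*(z-o[2])/d[2]
def tri(c1,p1,c2,p2):
    o1,d1=ray(c1,*p1);o2,d2=ray(c2,*p2)
    A=np.stack([d1,-d2],1);s=np.linalg.lstsq(A,o2-o1,rcond=None)[0]
    a=o1+d1*s[0];b=o2+d2*s[1];return (a+b)/2,np.linalg.norm(a-b)
def blobs(im,lo,hi,amin=25,box=None):
    hsv=cv2.cvtColor(im,cv2.COLOR_RGB2HSV);m=cv2.inRange(hsv,np.array(lo),np.array(hi))
    if box is not None:
        k=np.zeros_like(m);k[box[1]:box[3],box[0]:box[2]]=255;m&=k
    n,l,st,ce=cv2.connectedComponentsWithStats(m)
    out=[]
    for i in range(1,n):
        if st[i,4]>=amin: out.append((st[i,4],ce[i].round(1),st[i,:4]))
    return sorted(out,key=lambda t:-t[0])
COL=dict(purple=((122,110,50),(140,255,255)),pink=((160,120,90),(174,255,255)),yellow=((24,170,80),(33,255,255)),white=((0,0,120),(180,50,255)))
E
python3 - <<'E'
import cv2
from h import *
for n,box in(("top",(90,90,430,255)),("scene",(80,140,410,270))):
    im=cv2.imread(f"pics/{n}0.png")[...,::-1].copy()
    for k,(lo,hi) in COL.items():
        for b in blobs(im,lo,hi,15,box): print(n,k,b[0],b[1],b[2])
t=cv2.imread("pics/top0.png");s=cv2.imread("pics/scene0.png")
a=cv2.resize(t[95:255,95:415],None,fx=2.4,fy=2.4,interpolation=cv2.INTER_CUBIC)
cv2.imwrite("pics/ctop.png",a)
cv2.imwrite("pics/cscene.png",cv2.resize(s[140:265,90:410],None,fx=2.4,fy=2.4,interpolation=cv2.INTER_CUBIC))
E
```

```text
top purple 471 [217.4 133.2] [206 121  24  25]
top purple 116 [291.7 195.5] [286 190  12  12]
top pink 505 [152.1 202.9] [140 191  25  25]
top pink 269 [117.7 215.6] [109 207  18  19]
top pink 267 [144.4 238.8] [136 230  18  18]
top pink 163 [181.4 169.2] [172 160  18  19]
top pink 139 [400.8 163.7] [394 158  15  13]
top yellow 506 [257.8 164.7] [246 152  25  26]
top yellow 125 [291.1 126.5] [285 120  13  13]
top yellow 43 [180.9 169.1] [178 166   7   7]
top white 533 [357.7 200.5] [345 188  26  26]
top white 133 [213.8 194.6] [208 189  13  13]
top white 114 [107.3 113.6] [ 95 101  25  26]
top white 62 [325.5 163. ] [322 159   8   9]
top white 20 [290.2 137. ] [285 135  12   4]
scene purple 483 [281.1 243.7] [268 233  27  23]
scene purple 122 [221.3 163.5] [217 156  10  15]
scene pink 388 [352.9 196.6] [341 187  25  20]
scene pink 196 [386.5 192.4] [378 186  18  14]
scene pink 179 [361.2 172.6] [353 166  18  14]
scene pink 138 [115.7 171.4] [110 164  13  15]
scene pink 125 [321.1 201.5] [312 194  19  15]
scene yellow 408 [246.7 210.9] [235 201  25  21]
scene yellow 142 [204.6 215.1] [199 208  12  15]
scene yellow 38 [321.3 200. ] [318 197   7   7]
scene white 332 [164.8 171.4] [153 163  24  19]
scene white 291 [ 86.3 149.1] [ 80 140  20  28]
scene white 135 [292.  173.5] [287 166  11  15]
scene white 62 [182.4 184.4] [179 179   8  11]
```

View pics/ctop.png

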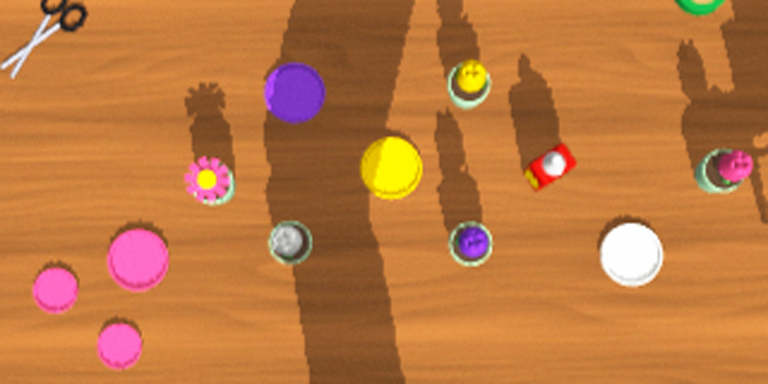

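View pics/cscene.png

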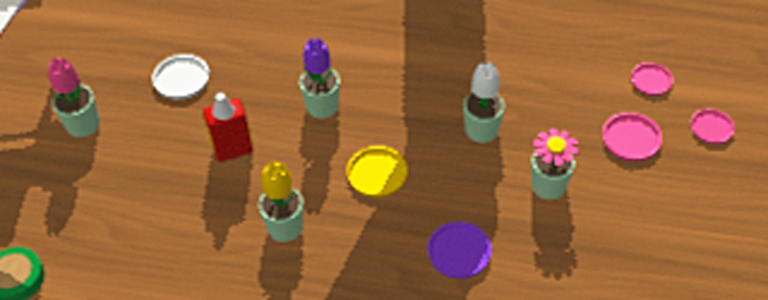

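The crop confirms it: the pink disc at top (152,203) / scene (353,197) is 25 px wide and the other two are 18 px, so it is saucer_pink. Next I triangulate heads and saucers.

Run:
```python
from h import *
t=get_calibration("top");s=get_calibration("scene")
P=dict(h_purple=((291.7,195.5),(221.3,163.5)),h_pink=((400.8,163.7),(115.7,171.4)),h_yellow=((291.1,126.5),(204.6,215.1)),h_white=((213.8,194.6),(292,173.5)),
s_purple=((217.4,133.2),(281.1,243.7)),s_pink=((152.1,202.9),(352.9,196.6)),s_yellow=((257.8,164.7),(246.7,210.9)),s_white=((357.7,200.5),(164.8,171.4)),
daisy=((180.9,169.1),(321.3,200)),glue=((325.5,163),(182.4,184.4)))
for k,(a,b) in P.items():
    p,e=tri(t,a,s,b);q=onz(t,*a,0.115 if k[0]=='h' else .007);print(k,(p*1e3).round(1),round(e*1e3,1),"planar",(q[:2]*1e3).round(1),"r",np.hypot(*q[:2]).round(3))
```

```text
h_purple [ 462.8 -105.5  102.2] 1.3 planar [ 462. -104.] r 0.474
h_pink [ 551.4 -428.3  103.1] 1.7 planar [ 549.7 -423.7] r 0.694
h_yellow [ 668.  -108.1  101.4] 1.2 planar [ 665.1 -106.5] r 0.674
h_white [469.  123.4 103.6] 0.8 planar [468.3 122.6] r 0.484
s_purple [669.9 120.1   7.3] 0.4 planar [669.9 120.3] r 0.681
s_pink [451.4 328.2   6.1] 0.8 planar [451.3 328.4] r 0.558
s_yellow [566.8  -6.4   6.9] 0.5 planar [566.9  -6.7] r 0.567
s_white [ 448.5 -318.4    7.7] 0.1 planar [ 448.5 -318.4] r 0.55
daisy [547.5 222.7  89.5] 0.1 planar [556.9 237.1] r 0.605
glue [ 558.6 -208.9   90.8] 1.4 planar [ 568.7 -220.7] r 0.61
```

Ray miss distances are under 2 mm. Heads sit at about z 102 and saucers at about z 7, which agrees with the text. I'll start with pink and turn the tool so its axes line up with world (x = +x, y = -y, z = -z).

```bash
cat > go.py <<'E'
import sys,numpy as np
from rig import bot
s=bot.read_state();R=s["tcp_rot"];p=s["position"]
t=np.array([float(a) for a in sys.argv[1:4]])
print("t",round(s["time_s"],2),"pos",(p*1e3).round(1),"open",round(float(s["opening"]),3),"F",s["force"].round(1),"yaw",np.degrees(np.arctan2(R[1,0],R[0,0])).round(2),"q",s["joint_positions"].round(0))
print("tool shift mm",(R.T@(t-p*1e3)).round(1))
E
python3 go.py 551 -428 240
```

```text
t 0.15 pos [ 216.5 -585.7  221.8] open 0.998 F [-0.2  0.7 -0.1] yaw 20.27 q [-80.  30.  82.   0.  68. -10.]
tool shift mm [368.5 -32.1 -18. ]
```

Request:
play_rows(fingers=[0, 0, 0, 0, 0, 0, 0, 0, 0, 0, 0, 0, 0, 0, 0, 0], linear=[[10, 0, -18], [35, -3, -18], [70, -6, -18], [110, -10, -18], [150, -13, -18], [190, -16, -18], [230, -20, -18], [270, -24, -18], [305, -27, -18], [335, -29, -18], [355, -31, -18], [365, -32, -18], [368.5, -32, -18], [368.5, -32, -18], [368.5, -32, -18], [368.5, -32, -18]], rot=[[0, 0, 0], [0, 0, 2], [0, 0, 4], [0, 0, 6], [0, 0, 8], [0, 0, 10], [0, 0, 12], [0, 0, 14], [0, 0, 16], [0, 0, 18], [0, 0, 20], [0, 0, 20.27], [0, 0, 20.27], [0, 0, 20.27], [0, 0, 20.27], [0, 0, 20.27]])

```text
time_s: 1.75
position: [0.5501, -0.4293, 0.2406]
tcp_rot: [[1.0, -0.001, -0.0], [-0.001, -1.0, -0.0], [-0.0, 0.0, -1.0]]
force: [-0.5, 0.1, 1.0]
opening: 1.0
```

```bash
python3 go.py 551 -428 80
python3 - <<'E'
from rig import *
import cv2
from h import *
c=get_calibration("wrist");im=capture("wrist");cv2.imwrite("pics/w1.png",im[...,::-1])
for b in blobs(im,*COL["pink"],60): print(b, (onz(c,*b[1],.102)*1e3).round(1))
t=get_calibration("top");im=capture("top");cv2.imwrite("pics/t1.png",im[...,::-1])
E
```

```text
t 1.75 pos [ 550.1 -429.3  240.6] open 1.0 F [-0.5  0.1  1. ] yaw -0.07 q [-47.  35.  69.  -0.  75.  43.]
tool shift mm [  0.9  -1.3 160.6]
(np.int32(977), array([255., 182.]), array([238, 164,  35,  37], dtype=int32)) [ 550.2 -428.   102. ]
```

View pics/w1.png

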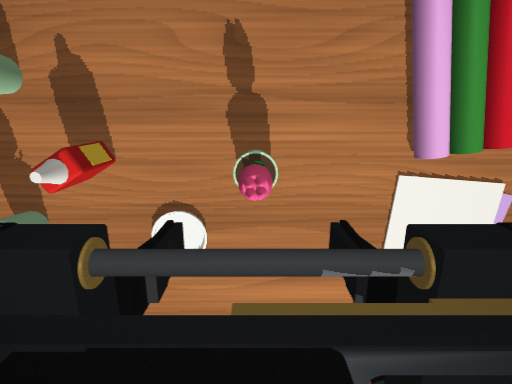

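The wrist view puts the pink head at pixel (255,182), which is (550,-428) and agrees with the triangulation. The jaws straddle it with nothing in the way, so I descend.

Request:
play_rows(fingers=[0, 0, 0, 0, 0, 0, 0, 0, 0, 255, 255, 255, 255, 255, 255, 255, 255, 255, 255, 255], linear=[[0, -1, 15], [0, -1, 45], [0, -1, 80], [0, -1, 110], [0, -1, 135], [0, -1, 152], [0, -1, 159], [0, -1, 160], [0, -1, 160], [0, -1, 160], [0, -1, 160], [0, -1, 160], [0, -1, 160], [0, -1, 160], [0, -1, 160], [0, -1, 160], [0, -1, 160], [0, -1, 160], [0, -1, 160], [0, -1, 160]], rot=[[0, 0, 0], [0, 0, 0], [0, 0, 0], [0, 0, 0], [0, 0, 0], [0, 0, 0], [0, 0, 0], [0, 0, 0], [0, 0, 0], [0, 0, 0], [0, 0, 0], [0, 0, 0], [0, 0, 0], [0, 0, 0], [0, 0, 0], [0, 0, 0], [0, 0, 0], [0, 0, 0], [0, 0, 0], [0, 0, 0]])

```text
time_s: 3.85
position: [0.5511, -0.4277, 0.0805]
tcp_rot: [[1.0, -0.0, 0.0], [-0.0, -1.0, -0.0], [0.0, 0.0, -1.0]]
force: [0.3, 0.2, 0.2]
opening: 0.4
```

```bash
python3 go.py 451 328 240
```

```text
t 3.85 pos [ 551.1 -427.7   80.5] open 0.4 F [0.3 0.2 0.2] yaw -0.0 q [-47.  45.  77.  -0.  58.  43.]
tool shift mm [-100.2 -755.6 -159.6]
```

Opening 0.4 (about 35 mm) means the head is held. Now lift and carry.

Request:
play_rows(fingers=[255, 255, 255, 255, 255, 255, 255, 255, 255, 255, 255, 255, 255, 255, 255, 255, 255, 255, 255, 255], linear=[[0, 0, -5], [0, 0, -18], [0, 0, -36], [0, 0, -56], [0, 0, -76], [0, 0, -96], [0, 0, -116], [0, 0, -134], [0, -4, -148], [-1, -12, -157], [-3, -24, -160], [-5, -40, -160], [-8, -60, -160], [-11, -84, -160], [-15, -112, -160], [-19, -142, -160], [-23, -172, -160], [-27, -202, -160], [-31, -232, -160], [-35, -262, -160]], rot=[[0, 0, 0], [0, 0, 0], [0, 0, 0], [0, 0, 0], [0, 0, 0], [0, 0, 0], [0, 0, 0], [0, 0, 0], [0, 0, 0], [0, 0, 0], [0, 0, 0], [0, 0, 0], [0, 0, 0], [0, 0, 0], [0, 0, 0], [0, 0, 0], [0, 0, 0], [0, 0, 0], [0, 0, 0], [0, 0, 0]])

```text
time_s: 5.85
position: [0.5146, -0.1629, 0.2398]
tcp_rot: [[1.0, 0.0, -0.002], [0.0, -1.0, 0.002], [-0.002, -0.002, -1.0]]
force: [0.3, -0.1, -0.7]
opening: 0.399
```

Request:
play_rows(fingers=[255, 255, 255, 255, 255, 255, 255, 255, 255, 255, 255, 255, 255, 255, 255, 255, 255, 255, 255, 255], linear=[[-4, -30, 0], [-8, -60, 0], [-12, -90, 0], [-16, -120, 0], [-20, -150, 0], [-24, -180, 0], [-28, -210, 0], [-32, -240, 0], [-36, -270, 0], [-40, -300, 0], [-44, -330, 0], [-48, -360, 0], [-52, -390, 0], [-55, -416, 0], [-58, -440, 0], [-61, -460, 0], [-63, -476, 0], [-65, -487, 0], [-65, -493, 0], [-65, -493, 0]], rot=[[0, 0, 0], [0, 0, 0], [0, 0, 0], [0, 0, 0], [0, 0, 0], [0, 0, 0], [0, 0, 0], [0, 0, 0], [0, 0, 0], [0, 0, 0], [0, 0, 0], [0, 0, 0], [0, 0, 0], [0, 0, 0], [0, 0, 0], [0, 0, 0], [0, 0, 0], [0, 0, 0], [0, 0, 0], [0, 0, 0]])

```text
time_s: 7.85
position: [0.451, 0.3277, 0.2404]
tcp_rot: [[1.0, 0.001, -0.0], [0.001, -1.0, -0.0], [-0.0, 0.0, -1.0]]
force: [0.1, 0.3, -0.9]
opening: 0.403
```

```bash
cat > look.py <<'E'
import sys,cv2
from rig import capture,get_calibration
for n in ("top","scene","wrist"):
    im=capture(n); cv2.imwrite(f"pics/{n}{sys.argv[1]}.png",im[...,::-1])
    globals()[n]=im
a=cv2.resize(scene[90:300,80:420],None,fx=1.5,fy=1.5,interpolation=cv2.INTER_CUBIC)
b=cv2.resize(top[80:280,90:430],None,fx=1.5,fy=1.5,interpolation=cv2.INTER_CUBIC)
import numpy as np
cv2.imwrite(f"pics/both{sys.argv[1]}.png",np.vstack([a,b])[:600,:,::-1])
E
python3 go.py 451 328 100;python3 look.py 2
```

```text
t 7.85 pos [451.  327.7 240.4] open 0.403 F [ 0.1  0.3 -0.9] yaw 0.04 q [ 25.  24.  91.  -0.  66. 114.]
tool shift mm [ 1.000e-01 -3.000e-01  1.404e+02]
```

View pics/both2.png

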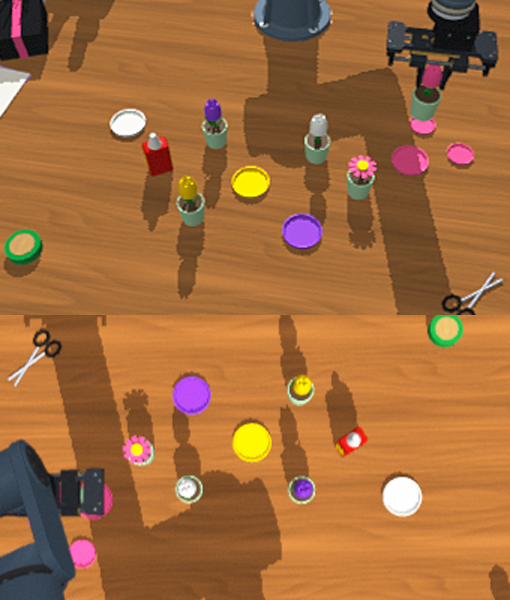

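View pics/wrist2.png

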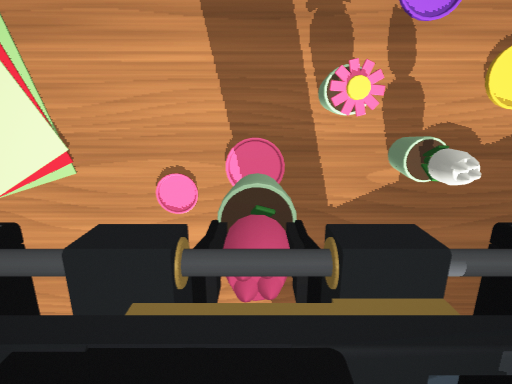

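The tulip hangs straight, foot about 160 mm up, right over the large pink saucer at wrist (255,165). I lower it gently.

Request:
play_rows(fingers=[255, 255, 255, 255, 255, 255, 255, 255, 255, 255, 255, 255, 255, 255, 255, 255, 255], linear=[[0, 0, 6], [0, 0, 20], [0, 0, 40], [0, 0, 65], [0, 0, 90], [0, 0, 112], [0, 0, 130], [0, 0, 142], [0, 0, 148], [0, 0, 151], [0, 0, 153], [0, 0, 154], [0, 0, 155], [0, 0, 155.5], [0, 0, 156], [0, 0, 156], [0, 0, 156]], rot=[[0, 0, 0], [0, 0, 0], [0, 0, 0], [0, 0, 0], [0, 0, 0], [0, 0, 0], [0, 0, 0], [0, 0, 0], [0, 0, 0], [0, 0, 0], [0, 0, 0], [0, 0, 0], [0, 0, 0], [0, 0, 0], [0, 0, 0], [0, 0, 0], [0, 0, 0]])

```text
time_s: 9.7
position: [0.4512, 0.3275, 0.0846]
tcp_rot: [[1.0, 0.0, 0.0], [0.0, -1.0, 0.0], [0.0, -0.0, -1.0]]
force: [0.2, -0.0, -0.9]
opening: 0.397
```

```bash
python3 go.py 451 328 84;python3 look.py 3
```

```text
t 9.7 pos [451.2 327.5  84.6] open 0.397 F [ 0.2 -0.  -0.9] yaw 0.0 q [ 24.  36.  98.   0.  45. 114.]
tool shift mm [-0.2 -0.5  0.6]
```

View pics/both3.png

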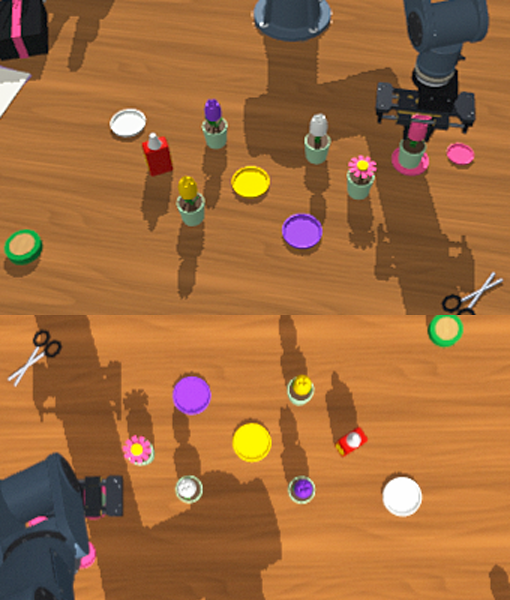

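The pot is in the saucer, but the force still shows its full weight, so it's hanging just above the floor. I creep down.

Request:
play_rows(fingers=[255, 255, 255, 255], linear=[[0, 0, 0.5], [0, 0, 1], [0, 0, 1], [0, 0, 1]], rot=[[0, 0, 0], [0, 0, 0], [0, 0, 0], [0, 0, 0]])

```text
time_s: 10.25
position: [0.4515, 0.3275, 0.0844]
tcp_rot: [[1.0, 0.0, 0.001], [0.0, -1.0, 0.0], [0.001, -0.0, -1.0]]
force: [0.5, -0.9, 6.0]
opening: 0.401
```

Contact at 6 N, so it is down. Release and retract.

Request:
play_rows(fingers=[0, 0, 0, 0, 0, 0, 0, 0, 0, 0, 0, 0, 0, 0, 0, 0, 0, 0, 0, 0], linear=[[0, 0, -0.5], [0, 0, -0.5], [0, 0, -0.5], [0, 0, -0.5], [0, 0, -0.5], [0, 0, -0.5], [0, 0, -0.5], [0, 0, -0.5], [0, 0, -5], [0, 0, -15], [0, 0, -35], [0, 0, -60], [0, 0, -85], [0, 0, -110], [0, 0, -132], [0, 0, -148], [0, 0, -155], [0, 0, -155], [0, 0, -155], [0, 0, -155]], rot=[[0, 0, 0], [0, 0, 0], [0, 0, 0], [0, 0, 0], [0, 0, 0], [0, 0, 0], [0, 0, 0], [0, 0, 0], [0, 0, 0], [0, 0, 0], [0, 0, 0], [0, 0, 0], [0, 0, 0], [0, 0, 0], [0, 0, 0], [0, 0, 0], [0, 0, 0], [0, 0, 0], [0, 0, 0], [0, 0, 0]])

```text
time_s: 12.25
position: [0.4504, 0.3271, 0.2375]
tcp_rot: [[1.0, -0.0, -0.002], [-0.0, -1.0, -0.001], [-0.002, 0.001, -1.0]]
force: [-0.5, 0.4, -0.2]
opening: 1.002
```

```bash
python3 go.py 469 123.4 240;python3 look.py 4
```

```text
t 12.25 pos [450.4 327.1 237.5] open 1.002 F [-0.5  0.4 -0.2] yaw -0.0 q [ 24.  24.  91.   0.  65. 114.]
tool shift mm [ 18.6 203.7  -2.3]
```

View pics/wrist4.png

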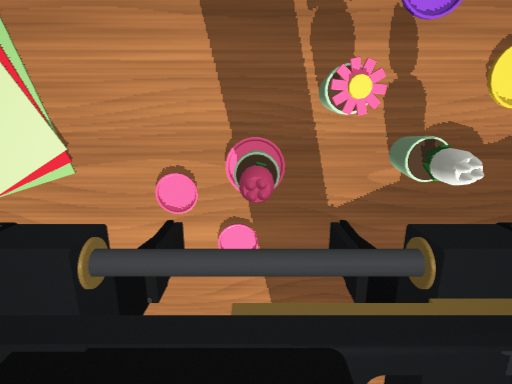

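Pink stands centred in the large pink saucer, with the head at (257,185) and the saucer at (255,165). White next.

Request:
play_rows(fingers=[0, 0, 0, 0, 0, 0, 0, 0, 0, 0, 0, 0, 0, 0], linear=[[1, 10, -2], [3, 30, -2], [6, 60, -2], [9, 95, -2], [12, 130, -2], [15, 160, -2], [17, 183, -2], [18, 197, -2], [18.5, 203, -2], [18.5, 203.5, -2], [18.5, 203.5, -2], [18.5, 203.5, -2], [18.5, 203.5, -2], [18.5, 203.5, -2]], rot=[[0, 0, 0], [0, 0, 0], [0, 0, 0], [0, 0, 0], [0, 0, 0], [0, 0, 0], [0, 0, 0], [0, 0, 0], [0, 0, 0], [0, 0, 0], [0, 0, 0], [0, 0, 0], [0, 0, 0], [0, 0, 0]])

```text
time_s: 13.8
position: [0.4695, 0.1245, 0.2405]
tcp_rot: [[1.0, 0.001, -0.0], [0.001, -1.0, 0.0], [-0.0, -0.0, -1.0]]
force: [-0.2, -0.3, 1.0]
opening: 1.0
```

```bash
cat > w.py <<'E'
import sys
from rig import *
import cv2
from h import *
c=get_calibration("wrist");im=capture("wrist");cv2.imwrite(f"pics/{sys.argv[2]}.png",im[...,::-1])
for b in blobs(im,*COL[sys.argv[1]],200,(100,80,420,235)): print(b, (onz(c,*b[1],.102)*1e3).round(1))
E
python3 w.py white w5; python3 go.py 469 123.4 80.5
```

```text
(np.int32(1143), array([256.7, 181.8]), array([235, 153,  44,  50], dtype=int32)) [469.9 124.1 102. ]
t 13.85 pos [469.6 124.4 240.5] open 0.998 F [-0.1 -0.6  0.5] yaw 0.05 q [  2.  18. 100.   0.  62.  92.]
tool shift mm [ -0.6   1.  160. ]
```

View pics/w5.png

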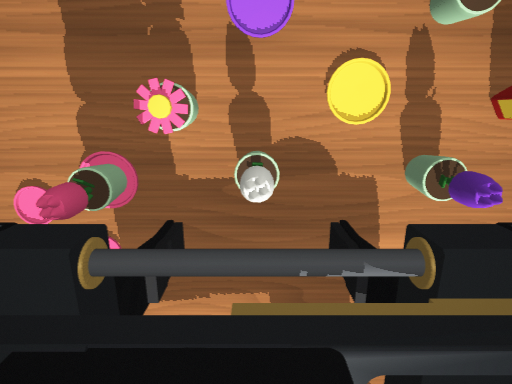

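White's head is at (257,182) and agrees within 1 mm. Descend and grip.

Request:
play_rows(fingers=[0, 0, 0, 0, 0, 0, 0, 0, 0, 255, 255, 255, 255, 255, 255, 255, 255, 255, 255, 255], linear=[[0, 0.5, 15], [0, 0.5, 45], [0, 0.5, 80], [0, 0.5, 110], [0, 0.5, 135], [0, 0.5, 152], [0, 0.5, 159], [0, 0.5, 160], [0, 0.5, 160], [0, 0.5, 160], [0, 0.5, 160], [0, 0.5, 160], [0, 0.5, 160], [0, 0.5, 160], [0, 0.5, 160], [0, 0.5, 160], [0, 0.5, 160], [0, 0.5, 160], [0, 0.5, 160], [0, 0.5, 160]], rot=[[0, 0, 0], [0, 0, 0], [0, 0, 0], [0, 0, 0], [0, 0, 0], [0, 0, 0], [0, 0, 0], [0, 0, 0], [0, 0, 0], [0, 0, 0], [0, 0, 0], [0, 0, 0], [0, 0, 0], [0, 0, 0], [0, 0, 0], [0, 0, 0], [0, 0, 0], [0, 0, 0], [0, 0, 0], [0, 0, 0]])

```text
time_s: 15.85
position: [0.4696, 0.1235, 0.0805]
tcp_rot: [[1.0, 0.0, -0.0], [0.0, -1.0, 0.0], [-0.0, -0.0, -1.0]]
force: [-0.8, -0.2, -0.3]
opening: 0.4
```

```bash
python3 go.py 448.5 -318.4 240
```

```text
t 15.85 pos [469.6 123.5  80.5] open 0.4 F [-0.8 -0.2 -0.3] yaw 0.0 q [  2.  33. 109.   0.  38.  92.]
tool shift mm [ -21.1  441.9 -159.5]
```

Request:
play_rows(fingers=[255, 255, 255, 255, 255, 255, 255, 255, 255, 255, 255, 255, 255, 255, 255, 255, 255, 255, 255, 255], linear=[[0, 0, -5], [0, 0, -18], [0, 0, -36], [0, 0, -56], [0, 0, -76], [0, 0, -96], [0, 0, -116], [0, 0, -134], [0, 4, -148], [-1, 12, -157], [-1, 24, -160], [-2, 40, -160], [-3, 60, -160], [-4, 84, -160], [-5, 112, -160], [-7, 142, -160], [-8, 172, -160], [-9, 202, -160], [-11, 232, -160], [-12, 262, -160]], rot=[[0, 0, 0], [0, 0, 0], [0, 0, 0], [0, 0, 0], [0, 0, 0], [0, 0, 0], [0, 0, 0], [0, 0, 0], [0, 0, 0], [0, 0, 0], [0, 0, 0], [0, 0, 0], [0, 0, 0], [0, 0, 0], [0, 0, 0], [0, 0, 0], [0, 0, 0], [0, 0, 0], [0, 0, 0], [0, 0, 0]])

```text
time_s: 17.85
position: [0.4563, -0.1402, 0.2398]
tcp_rot: [[1.0, -0.001, -0.002], [-0.001, -1.0, 0.001], [-0.002, -0.001, -1.0]]
force: [0.5, -0.4, -0.9]
opening: 0.407
```

Request:
play_rows(fingers=[255, 255, 255, 255, 255, 255, 255, 255, 255, 255, 255, 255], linear=[[-1, 30, 0], [-3, 60, 0], [-4, 90, 0], [-5, 118, 0], [-6, 142, 0], [-7, 160, 0], [-8, 172, 0], [-9, 178, 0], [-9, 180, 0], [-9, 180, 0], [-9, 180, 0], [-9, 180, 0]], rot=[[0, 0, 0], [0, 0, 0], [0, 0, 0], [0, 0, 0], [0, 0, 0], [0, 0, 0], [0, 0, 0], [0, 0, 0], [0, 0, 0], [0, 0, 0], [0, 0, 0], [0, 0, 0]])

```text
time_s: 19.05
position: [0.4488, -0.3177, 0.2407]
tcp_rot: [[1.0, 0.001, -0.0], [0.001, -1.0, 0.0], [-0.0, -0.0, -1.0]]
force: [0.8, 0.7, -1.3]
opening: 0.399
```

```bash
python3 go.py 448.5 -318.4 84.5;python3 look.py 6
```

```text
t 19.05 pos [ 448.8 -317.7  240.7] open 0.399 F [ 0.8  0.7 -1.3] yaw 0.06 q [-47.  23.  92.   0.  65.  43.]
tool shift mm [ -0.3   0.7 156.2]
```

View pics/wrist6.png

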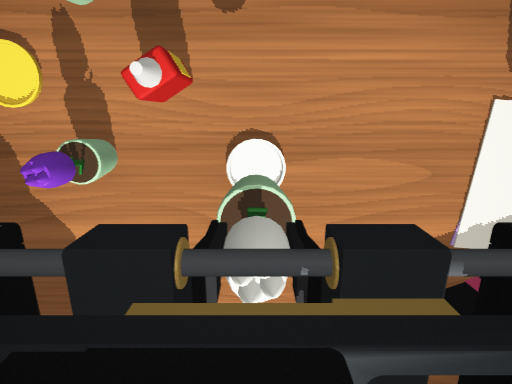

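View pics/both6.png

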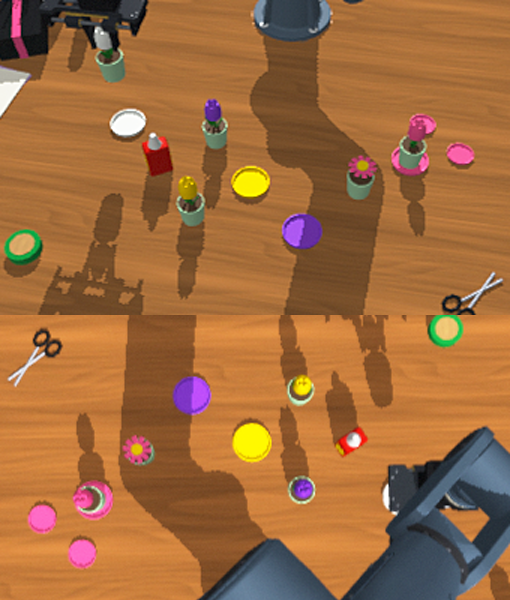

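The white saucer at wrist (256,165) lies in line below, the same as it did for pink. The pink placement looks centred too. Lower; contact should come at a shift of about 156.5.

Request:
play_rows(fingers=[255, 255, 255, 255, 255, 255, 255, 255, 255, 255, 255, 255, 255, 255, 255, 255, 255, 255], linear=[[0, 0, 6], [0, 0.5, 20], [0, 0.5, 40], [0, 0.5, 65], [0, 0.5, 90], [0, 0.5, 112], [0, 0.5, 130], [0, 0.5, 142], [0, 0.5, 149], [0, 0.5, 153], [0, 0.5, 154], [0, 0.5, 155], [0, 0.5, 155.5], [0, 0.5, 156], [0, 0.5, 156.5], [0, 0.5, 156.7], [0, 0.5, 156.7], [0, 0.5, 156.7]], rot=[[0, 0, 0], [0, 0, 0], [0, 0, 0], [0, 0, 0], [0, 0, 0], [0, 0, 0], [0, 0, 0], [0, 0, 0], [0, 0, 0], [0, 0, 0], [0, 0, 0], [0, 0, 0], [0, 0, 0], [0, 0, 0], [0, 0, 0], [0, 0, 0], [0, 0, 0], [0, 0, 0]])

```text
time_s: 21.0
position: [0.4489, -0.3192, 0.0845]
tcp_rot: [[1.0, 0.0, 0.001], [0.0, -1.0, -0.001], [0.001, 0.001, -1.0]]
force: [-0.5, 0.8, 5.0]
opening: 0.399
```

Contact at 5 N. Release and retract.

Request:
play_rows(fingers=[0, 0, 0, 0, 0, 0, 0, 0, 0, 0, 0, 0, 0, 0, 0, 0, 0, 0, 0, 0], linear=[[0, 0, -0.5], [0, 0, -0.5], [0, 0, -0.5], [0, 0, -0.5], [0, 0, -0.5], [0, 0, -0.5], [0, 0, -0.5], [0, 0, -0.5], [0, 0, -5], [0, 0, -15], [0, 0, -35], [0, 0, -60], [0, 0, -85], [0, 0, -110], [0, 0, -132], [0, 0, -148], [0, 0, -156], [0, 0, -156], [0, 0, -156], [0, 0, -156]], rot=[[0, 0, 0], [0, 0, 0], [0, 0, 0], [0, 0, 0], [0, 0, 0], [0, 0, 0], [0, 0, 0], [0, 0, 0], [0, 0, 0], [0, 0, 0], [0, 0, 0], [0, 0, 0], [0, 0, 0], [0, 0, 0], [0, 0, 0], [0, 0, 0], [0, 0, 0], [0, 0, 0], [0, 0, 0], [0, 0, 0]])

```text
time_s: 23.0
position: [0.4481, -0.3185, 0.2388]
tcp_rot: [[1.0, -0.0, -0.002], [-0.0, -1.0, 0.002], [-0.002, -0.002, -1.0]]
force: [0.9, 0.7, -0.3]
opening: 1.002
```

```bash
python3 go.py 462.5 -105 240;python3 look.py 7
```

```text
t 23.0 pos [ 448.1 -318.5  238.8] open 1.002 F [ 0.9  0.7 -0.3] yaw -0.0 q [-47.  23.  92.  -0.  65.  43.]
tool shift mm [  14.4 -213.5   -0.8]
```

View pics/wrist7.png

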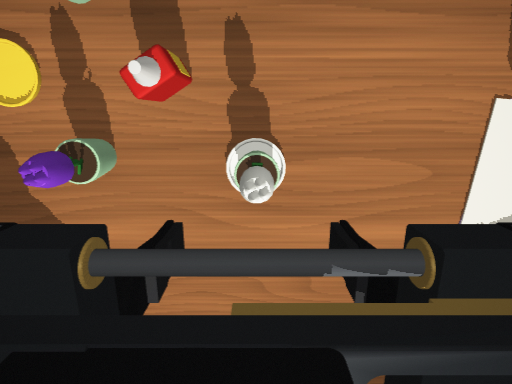

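White is centred in its saucer (256,167). Purple next.

Request:
play_rows(fingers=[0, 0, 0, 0, 0, 0, 0, 0, 0, 0, 0, 0, 0, 0], linear=[[1, -10, -1], [3, -30, -1], [5, -60, -1], [7, -95, -1], [9, -130, -1], [11, -165, -1], [13, -190, -1], [14, -206, -1], [14.5, -213, -1], [14.5, -213.5, -1], [14.5, -213.5, -1], [14.5, -213.5, -1], [14.5, -213.5, -1], [14.5, -213.5, -1]], rot=[[0, 0, 0], [0, 0, 0], [0, 0, 0], [0, 0, 0], [0, 0, 0], [0, 0, 0], [0, 0, 0], [0, 0, 0], [0, 0, 0], [0, 0, 0], [0, 0, 0], [0, 0, 0], [0, 0, 0], [0, 0, 0]])

```text
time_s: 24.55
position: [0.4632, -0.1062, 0.2408]
tcp_rot: [[1.0, -0.001, -0.0], [-0.001, -1.0, -0.0], [-0.0, 0.0, -1.0]]
force: [-0.1, -0.2, 0.4]
opening: 1.003
```

```bash
python3 w.py purple w8; python3 go.py 462.5 -105 80.5
```

```text
(np.int32(971), array([254.5, 182.8]), array([238, 165,  34,  36], dtype=int32)) [ 462.3 -104.3  102. ]
t 24.6 pos [ 463.1 -106.1  240.8] open 1.003 F [ 0.2 -0.6  0.4] yaw -0.06 q [-26.  17. 102.  -0.  61.  64.]
tool shift mm [ -0.6  -1.1 160.3]
```

Request:
play_rows(fingers=[0, 0, 0, 0, 0, 0, 0, 0, 0, 255, 255, 255, 255, 255, 255, 255, 255, 255, 255, 255], linear=[[0, -1, 15], [0, -1, 45], [0, -1, 80], [0, -1, 110], [0, -1, 135], [0, -1, 152], [0, -1, 159], [0, -1, 160], [0, -1, 160], [0, -1, 160], [0, -1, 160], [0, -1, 160], [0, -1, 160], [0, -1, 160], [0, -1, 160], [0, -1, 160], [0, -1, 160], [0, -1, 160], [0, -1, 160], [0, -1, 160]], rot=[[0, 0, 0], [0, 0, 0], [0, 0, 0], [0, 0, 0], [0, 0, 0], [0, 0, 0], [0, 0, 0], [0, 0, 0], [0, 0, 0], [0, 0, 0], [0, 0, 0], [0, 0, 0], [0, 0, 0], [0, 0, 0], [0, 0, 0], [0, 0, 0], [0, 0, 0], [0, 0, 0], [0, 0, 0], [0, 0, 0]])

```text
time_s: 26.6
position: [0.4631, -0.1045, 0.0808]
tcp_rot: [[1.0, 0.0, -0.0], [0.0, -1.0, 0.0], [-0.0, -0.0, -1.0]]
force: [-0.5, 1.0, -0.3]
opening: 0.399
```

```bash
python3 go.py 670 120 240
```

```text
t 26.6 pos [ 463.1 -104.5   80.8] open 0.399 F [-0.5  1.  -0.3] yaw 0.0 q [-26.  33. 110.   0.  37.  64.]
tool shift mm [ 206.9 -224.5 -159.2]
```

Request:
play_rows(fingers=[255, 255, 255, 255, 255, 255, 255, 255, 255, 255, 255, 255, 255, 255, 255, 255, 255, 255, 255, 255], linear=[[0, 0, -5], [0, 0, -18], [0, 0, -36], [0, 0, -56], [0, 0, -76], [0, 0, -96], [0, 0, -116], [0, 0, -134], [1, -1, -148], [4, -4, -157], [8, -9, -160], [14, -15, -160], [21, -23, -160], [30, -32, -160], [40, -43, -160], [51, -55, -160], [63, -68, -160], [76, -82, -160], [89, -96, -160], [102, -110, -160]], rot=[[0, 0, 0], [0, 0, 0], [0, 0, 0], [0, 0, 0], [0, 0, 0], [0, 0, 0], [0, 0, 0], [0, 0, 0], [0, 0, 0], [0, 0, 0], [0, 0, 0], [0, 0, 0], [0, 0, 0], [0, 0, 0], [0, 0, 0], [0, 0, 0], [0, 0, 0], [0, 0, 0], [0, 0, 0], [0, 0, 0]])

```text
time_s: 28.6
position: [0.5661, 0.0071, 0.2405]
tcp_rot: [[1.0, 0.001, -0.0], [0.001, -1.0, 0.0], [-0.0, -0.0, -1.0]]
force: [-0.3, -0.8, -1.2]
opening: 0.401
```

Request:
play_rows(fingers=[255, 255, 255, 255, 255, 255, 255, 255, 255, 255, 255, 255, 255, 255, 255, 255], linear=[[13, -14, 0], [26, -28, 0], [39, -42, 0], [51, -56, 0], [62, -68, 0], [72, -79, 0], [81, -88, 0], [88, -96, 0], [94, -103, 0], [99, -108, 0], [102, -112, 0], [104, -114, 0], [105, -114.5, 0], [105, -114.5, 0], [105, -114.5, 0], [105, -114.5, 0]], rot=[[0, 0, 0], [0, 0, 0], [0, 0, 0], [0, 0, 0], [0, 0, 0], [0, 0, 0], [0, 0, 0], [0, 0, 0], [0, 0, 0], [0, 0, 0], [0, 0, 0], [0, 0, 0], [0, 0, 0], [0, 0, 0], [0, 0, 0], [0, 0, 0]])

```text
time_s: 30.2
position: [0.67, 0.1196, 0.2409]
tcp_rot: [[1.0, -0.0, -0.0], [-0.0, -1.0, -0.0], [-0.0, 0.0, -1.0]]
force: [0.7, -0.6, -2.0]
opening: 0.402
```

```bash
python3 go.py 670 120 84.5;python3 look.py 9
```

```text
t 30.2 pos [670.  119.6 240.9] open 0.402 F [ 0.7 -0.6 -2. ] yaw -0.02 q [ 1. 34. 72. -0. 74. 91.]
tool shift mm [  0.   -0.4 156.4]
```

View pics/wrist9.png

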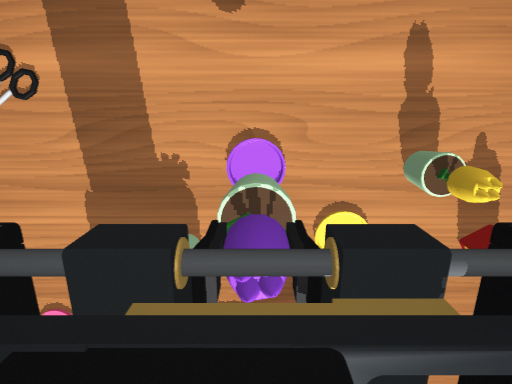

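View pics/both9.png

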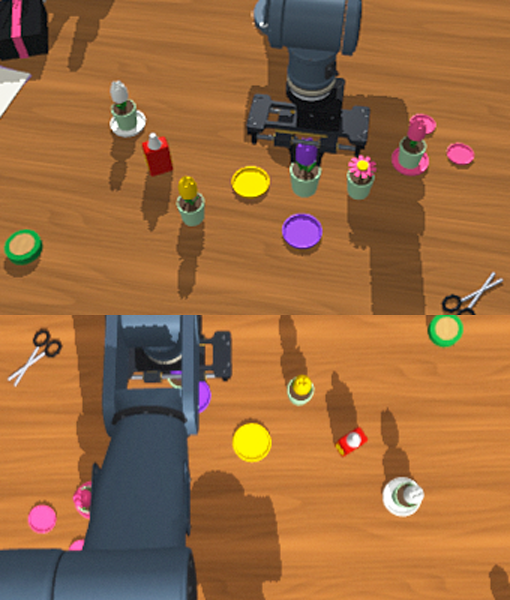

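The purple tulip lines up with the purple saucer at wrist (256,165). Lower.

Request:
play_rows(fingers=[255, 255, 255, 255, 255, 255, 255, 255, 255, 255, 255, 255, 255, 255, 255, 255, 255, 255], linear=[[0, 0, 6], [0, -0.3, 20], [0, -0.3, 40], [0, -0.3, 65], [0, -0.3, 90], [0, -0.3, 112], [0, -0.3, 130], [0, -0.3, 142], [0, -0.3, 149], [0, -0.3, 153], [0, -0.3, 154], [0, -0.3, 155], [0, -0.3, 155.5], [0, -0.3, 156], [0, -0.3, 156.5], [0, -0.3, 156.5], [0, -0.3, 156.5], [0, -0.3, 156.5]], rot=[[0, 0, 0], [0, 0, 0], [0, 0, 0], [0, 0, 0], [0, 0, 0], [0, 0, 0], [0, 0, 0], [0, 0, 0], [0, 0, 0], [0, 0, 0], [0, 0, 0], [0, 0, 0], [0, 0, 0], [0, 0, 0], [0, 0, 0], [0, 0, 0], [0, 0, 0], [0, 0, 0]])

```text
time_s: 32.15
position: [0.6705, 0.1203, 0.0849]
tcp_rot: [[1.0, 0.0, 0.001], [0.0, -1.0, 0.0], [0.001, -0.0, -1.0]]
force: [0.3, -0.8, 1.3]
opening: 0.399
```

Force went from -1.3 to +1.3 N, so it's on the floor. Release.

Request:
play_rows(fingers=[0, 0, 0, 0, 0, 0, 0, 0, 0, 0, 0, 0, 0, 0, 0, 0, 0, 0, 0, 0], linear=[[0, 0, 0], [0, 0, 0], [0, 0, 0], [0, 0, 0], [0, 0, 0], [0, 0, 0], [0, 0, 0], [0, 0, 0], [0, 0, -5], [0, 0, -15], [0, 0, -35], [0, 0, -60], [0, 0, -85], [0, 0, -110], [0, 0, -132], [0, 0, -148], [0, 0, -156], [0, 0, -156], [0, 0, -156], [0, 0, -156]], rot=[[0, 0, 0], [0, 0, 0], [0, 0, 0], [0, 0, 0], [0, 0, 0], [0, 0, 0], [0, 0, 0], [0, 0, 0], [0, 0, 0], [0, 0, 0], [0, 0, 0], [0, 0, 0], [0, 0, 0], [0, 0, 0], [0, 0, 0], [0, 0, 0], [0, 0, 0], [0, 0, 0], [0, 0, 0], [0, 0, 0]])

```text
time_s: 34.15
position: [0.6693, 0.1202, 0.239]
tcp_rot: [[1.0, -0.0, -0.003], [-0.0, -1.0, -0.0], [-0.003, 0.0, -1.0]]
force: [-0.2, 1.0, 0.0]
opening: 1.0
```

```bash
python3 go.py 666.5 -107.5 240;python3 look.py 10
```

```text
t 34.15 pos [669.3 120.2 239. ] open 1.0 F [-0.2  1.   0. ] yaw -0.0 q [ 1. 34. 72. -0. 74. 91.]
tool shift mm [ -2.8 227.7  -1. ]
```

View pics/wrist10.png

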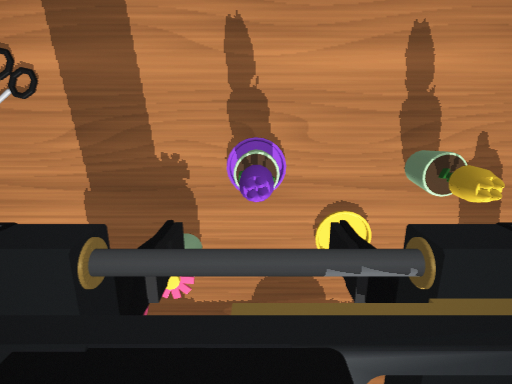

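Purple stands centred in its saucer (256,167). Yellow next.

Request:
play_rows(fingers=[0, 0, 0, 0, 0, 0, 0, 0, 0, 0, 0, 0, 0, 0], linear=[[0, 10, -1], [-1, 30, -1], [-1, 60, -1], [-1, 95, -1], [-2, 130, -1], [-2, 165, -1], [-2, 195, -1], [-3, 215, -1], [-3, 225, -1], [-3, 227.5, -1], [-3, 227.5, -1], [-3, 227.5, -1], [-3, 227.5, -1], [-3, 227.5, -1]], rot=[[0, 0, 0], [0, 0, 0], [0, 0, 0], [0, 0, 0], [0, 0, 0], [0, 0, 0], [0, 0, 0], [0, 0, 0], [0, 0, 0], [0, 0, 0], [0, 0, 0], [0, 0, 0], [0, 0, 0], [0, 0, 0]])

```text
time_s: 35.7
position: [0.6672, -0.1061, 0.2414]
tcp_rot: [[1.0, 0.002, -0.0], [0.002, -1.0, 0.0], [-0.0, -0.0, -1.0]]
force: [-1.2, -0.8, 0.5]
opening: 1.001
```

```bash
python3 w.py yellow w11; python3 go.py 666.5 -107.5 80.5
```

```text
(np.int32(753), array([191.5, 222.4]), array([161, 210,  53,  25], dtype=int32)) [621.6 -35.2 102. ]
t 35.75 pos [ 667.3 -106.3  241.4] open 1.001 F [-0.2 -0.5  0. ] yaw 0.08 q [-19.  33.  73.   0.  74.  71.]
tool shift mm [ -0.8   1.2 160.9]
```

The blob found is the saucer; the head's yellow is darker in this view. I'll look.

Run:
```python
from h import *
c=get_calibration("wrist");im=cv2.imread("pics/w11.png")[...,::-1].copy()
print(cv2.cvtColor(im,cv2.COLOR_RGB2HSV)[182,250:262])
for b in blobs(im,(22,150,80),(36,255,255),200,(200,80,320,215)): print(b,(onz(c,*b[1],.102)*1e3).round(1))
```

```text
[[ 23 200 158]
 [ 23 200 172]
 [ 23 198 188]
 [ 23 195 201]
 [ 24 194 224]
 [ 24 194 229]
 [ 24 192 228]
 [ 23 196 204]
 [ 23 198 160]
 [ 23 200 152]
 [ 23 200 152]
 [ 23 200 157]]
(np.int32(986), array([257. , 181.2]), array([240, 163,  35,  37], dtype=int32)) [ 668. -107.  102.]
```

View pics/w11.png

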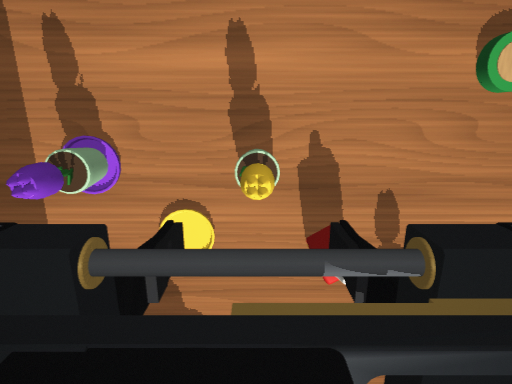

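Yellow's head is at (257,181), which is (668,-107) and agrees within 2 mm. Descend and grip.

Request:
play_rows(fingers=[0, 0, 0, 0, 0, 0, 0, 0, 0, 255, 255, 255, 255, 255, 255, 255, 255, 255, 255, 255], linear=[[0, 1, 15], [0, 1, 45], [0, 1, 80], [0, 1, 110], [0, 1, 135], [0, 1, 152], [0, 1, 159], [0, 1, 160], [0, 1, 160], [0, 1, 160], [0, 1, 160], [0, 1, 160], [0, 1, 160], [0, 1, 160], [0, 1, 160], [0, 1, 160], [0, 1, 160], [0, 1, 160], [0, 1, 160], [0, 1, 160]], rot=[[0, 0, 0], [0, 0, 0], [0, 0, 0], [0, 0, 0], [0, 0, 0], [0, 0, 0], [0, 0, 0], [0, 0, 0], [0, 0, 0], [0, 0, 0], [0, 0, 0], [0, 0, 0], [0, 0, 0], [0, 0, 0], [0, 0, 0], [0, 0, 0], [0, 0, 0], [0, 0, 0], [0, 0, 0], [0, 0, 0]])

```text
time_s: 37.75
position: [0.6671, -0.1082, 0.0813]
tcp_rot: [[1.0, 0.0, -0.0], [0.0, -1.0, 0.0], [-0.0, -0.0, -1.0]]
force: [0.4, 0.8, 0.5]
opening: 0.403
```

```bash
python3 go.py 566.8 -6.5 240
```

```text
t 37.75 pos [ 667.1 -108.2   81.3] open 0.403 F [0.4 0.8 0.5] yaw 0.0 q [-19.  44.  80.   0.  56.  71.]
tool shift mm [-100.3 -101.7 -158.6]
```

Request:
play_rows(fingers=[255, 255, 255, 255, 255, 255, 255, 255, 255, 255, 255, 255, 255, 255, 255, 255, 255, 255, 255, 255], linear=[[0, 0, -5], [0, 0, -18], [0, 0, -36], [0, 0, -56], [0, 0, -76], [0, 0, -96], [0, 0, -116], [0, 0, -134], [-1, -1, -148], [-4, -4, -157], [-9, -9, -159], [-16, -16, -159], [-25, -25, -159], [-36, -36, -159], [-48, -48, -159], [-60, -60, -159], [-71, -72, -159], [-80, -81, -159], [-88, -89, -159], [-94, -95, -159]], rot=[[0, 0, 0], [0, 0, 0], [0, 0, 0], [0, 0, 0], [0, 0, 0], [0, 0, 0], [0, 0, 0], [0, 0, 0], [0, 0, 0], [0, 0, 0], [0, 0, 0], [0, 0, 0], [0, 0, 0], [0, 0, 0], [0, 0, 0], [0, 0, 0], [0, 0, 0], [0, 0, 0], [0, 0, 0], [0, 0, 0]])

```text
time_s: 39.75
position: [0.5721, -0.0124, 0.2401]
tcp_rot: [[1.0, 0.0, -0.001], [0.0, -1.0, 0.0], [-0.001, -0.0, -1.0]]
force: [-0.1, 0.2, -1.4]
opening: 0.401
```

Request:
play_rows(fingers=[255, 255, 255, 255, 255, 255], linear=[[-4, -4.5, 0], [-6, -6.5, 0], [-6, -6.5, 0], [-6, -6.5, 0], [-6, -6.5, 0], [-6, -6.5, 0]], rot=[[0, 0, 0], [0, 0, 0], [0, 0, 0], [0, 0, 0], [0, 0, 0], [0, 0, 0]])

```text
time_s: 40.35
position: [0.5674, -0.0071, 0.2403]
tcp_rot: [[1.0, -0.0, 0.0], [-0.0, -1.0, -0.0], [0.0, 0.0, -1.0]]
force: [-0.5, 0.1, -1.3]
opening: 0.401
```

```bash
python3 go.py 566.8 -6.5 85;python3 look.py 12
```

```text
t 40.35 pos [567.4  -7.1 240.3] open 0.401 F [-0.5  0.1 -1.3] yaw -0.02 q [-12.  25.  89.  -0.  66.  78.]
tool shift mm [ -0.7  -0.6 155.3]
```

View pics/wrist12.png

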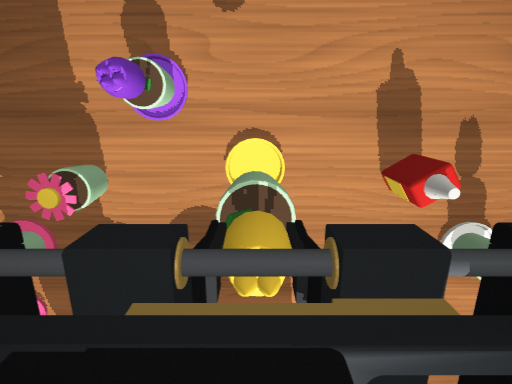

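The yellow tulip lines up with the yellow saucer at (255,165). Contact should come at a shift of about 155.3. Lower.

Request:
play_rows(fingers=[255, 255, 255, 255, 255, 255, 255, 255, 255, 255, 255, 255, 255, 255, 255, 255, 255, 255], linear=[[0, 0, 6], [0, -0.5, 20], [0, -0.5, 40], [0, -0.5, 65], [0, -0.5, 90], [0, -0.5, 112], [0, -0.5, 130], [0, -0.5, 142], [0, -0.5, 149], [0, -0.5, 152], [0, -0.5, 153], [0, -0.5, 154], [0, -0.5, 154.5], [0, -0.5, 155], [0, -0.5, 155.5], [0, -0.5, 155.5], [0, -0.5, 155.5], [0, -0.5, 155.5]], rot=[[0, 0, 0], [0, 0, 0], [0, 0, 0], [0, 0, 0], [0, 0, 0], [0, 0, 0], [0, 0, 0], [0, 0, 0], [0, 0, 0], [0, 0, 0], [0, 0, 0], [0, 0, 0], [0, 0, 0], [0, 0, 0], [0, 0, 0], [0, 0, 0], [0, 0, 0], [0, 0, 0]])

```text
time_s: 42.3
position: [0.5675, -0.0063, 0.0852]
tcp_rot: [[1.0, -0.0, 0.001], [-0.0, -1.0, -0.0], [0.001, 0.0, -1.0]]
force: [-0.3, 0.2, 2.3]
opening: 0.403
```

Contact at 2.3 N. Release, retract, then back off.

Request:
play_rows(fingers=[0, 0, 0, 0, 0, 0, 0, 0, 0, 0, 0, 0, 0, 0, 0, 0, 0, 0, 0, 0], linear=[[0, 0, 0], [0, 0, 0], [0, 0, 0], [0, 0, 0], [0, 0, 0], [0, 0, 0], [0, 0, 0], [0, 0, 0], [0, 0, -5], [0, 0, -15], [0, 0, -35], [0, 0, -60], [0, 0, -85], [0, 0, -110], [0, 0, -132], [0, 0, -148], [0, 0, -160], [0, 0, -165], [0, 0, -165], [0, 0, -165]], rot=[[0, 0, 0], [0, 0, 0], [0, 0, 0], [0, 0, 0], [0, 0, 0], [0, 0, 0], [0, 0, 0], [0, 0, 0], [0, 0, 0], [0, 0, 0], [0, 0, 0], [0, 0, 0], [0, 0, 0], [0, 0, 0], [0, 0, 0], [0, 0, 0], [0, 0, 0], [0, 0, 0], [0, 0, 0], [0, 0, 0]])

```text
time_s: 44.3
position: [0.5666, -0.0061, 0.2492]
tcp_rot: [[1.0, 0.0, -0.001], [0.0, -1.0, 0.0], [-0.001, -0.0, -1.0]]
force: [-0.0, 0.9, 0.6]
opening: 1.0
```

Request:
play_rows(fingers=[0, 0, 0, 0, 0, 0, 0, 0, 0, 0, 0, 0, 0, 0, 0, 0, 0, 0, 0, 0], linear=[[-5, 10, -5], [-15, 30, -15], [-25, 60, -25], [-35, 95, -30], [-45, 130, -30], [-60, 170, -30], [-75, 210, -30], [-90, 250, -30], [-105, 290, -30], [-125, 330, -30], [-145, 370, -30], [-165, 405, -30], [-180, 435, -30], [-195, 460, -30], [-205, 480, -30], [-212, 492, -30], [-215, 500, -30], [-215, 500, -30], [-215, 500, -30], [-215, 500, -30]], rot=[[0, 0, 0], [0, 0, 0], [0, 0, 0], [0, 0, 0], [0, 0, 0], [0, 0, 0], [0, 0, 0], [0, 0, 0], [0, 0, 0], [0, 0, 0], [0, 0, 0], [0, 0, 0], [0, 0, 0], [0, 0, 0], [0, 0, 0], [0, 0, 0], [0, 0, 0], [0, 0, 0], [0, 0, 0], [0, 0, 0]])

```text
time_s: 46.3
position: [0.3528, -0.5052, 0.2799]
tcp_rot: [[1.0, 0.001, 0.0], [0.001, -1.0, 0.001], [0.0, -0.001, -1.0]]
force: [0.1, 0.1, 0.0]
opening: 0.999
```

```bash
python3 go.py 566.8 -6.5 85;python3 look.py 13
python3 - <<'E'
from h import *
t=get_calibration("top");s=get_calibration("scene")
for n,box in(("top",(90,90,430,255)),("scene",(80,140,410,270))):
    im=cv2.imread(f"pics/{n}13.png")[...,::-1].copy()
    for k,(lo,hi) in COL.items():
        if k=="yellow": lo=(22,150,80)
        for b in blobs(im,lo,hi,30,box): print(n,k,b[0],b[1],b[2])
E
```

```text
t 46.3 pos [ 352.8 -505.2  279.9] open 0.999 F [0.1 0.1 0. ] yaw 0.08 q [-65.  26.  79.   0.  74.  24.]
tool shift mm [ 214.7 -498.2  195.2]
top purple 317 [217.2 133.1] [206 121  24  25]
top pink 326 [151.6 202.7] [139 191  26  25]
top pink 270 [117.7 215.6] [109 207  19  19]
top pink 268 [144.4 238.8] [136 230  18  18]
top pink 165 [181.5 169.2] [172 160  19  19]
top yellow 402 [257.3 164.8] [245 152  26  26]
top yellow 46 [180.7 169.2] [177 166   8   8]
top white 424 [358.1 200.7] [345 188  28  26]
top white 114 [107.3 113.6] [ 95 101  25  26]
top white 61 [325.5 163.1] [322 159   8   9]
scene purple 206 [280.7 247.5] [268 236  27  20]
scene purple 157 [281.8 225.6] [276 218  12  16]
scene pink 233 [360.1 174.3] [352 166  19  18]
scene pink 197 [386.6 192.4] [378 186  18  14]
scene pink 180 [352.7 199.4] [341 189  25  18]
scene pink 127 [321.  201.6] [312 194  19  15]
scene yellow 195 [247.1 214.1] [234 204  26  18]
scene yellow 148 [245.4 192.1] [240 185  12  15]
scene yellow 38 [321.3 200. ] [318 197   7   7]
scene white 291 [ 86.3 149.1] [ 80 140  20  28]
scene white 178 [165.5 173.8] [153 164  24  18]
scene white 127 [158.8 151.3] [154 144  11  15]
scene white 64 [182.3 184.4] [179 179   8  11]
```

View pics/both13.png

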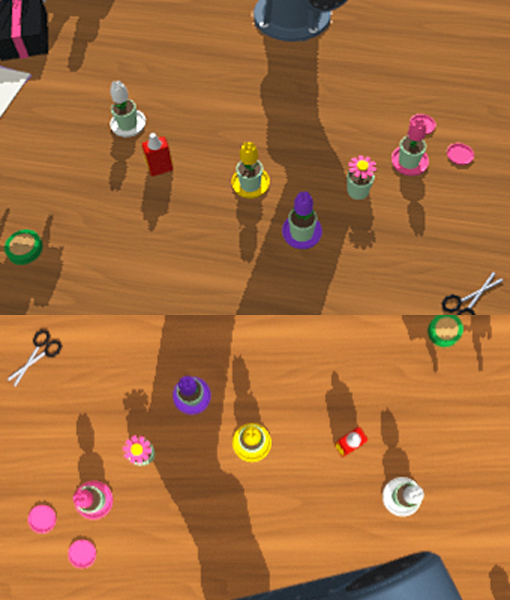

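All four stand upright, the pots are ringed by their rims, and the daisy and glue pixels haven't changed. One numeric check: the heads should sit over the saucer centres, at z about 102 + 4.

Run:
```python
from h import *
s=get_calibration("scene");t=get_calibration("top")
# pink head isolated in scene from small saucer by box
im=cv2.imread("pics/scene13.png")[...,::-1].copy()
hd=dict(purple=((281.8,225.6),(669.9,120.1)),yellow=((245.4,192.1),(566.8,-6.5)),white=((158.8,151.3),(448.5,-318.4)))
for k,(p,c) in hd.items(): print(k,(onz(s,*p,.106)[:2]*1e3-c).round(1))
T=cv2.imread("pics/top13.png");
cv2.imwrite("pics/f.png",np.hstack([cv2.resize(T[y-20:y+20,x-20:x+20],None,fx=4.9,fy=4.9,interpolation=cv2.INTER_CUBIC) for x,y in((217,133),(258,165),(358,200),(152,203))]))
```

```text
purple [ 0.4 -1.5]
yellow [ 1.3 -0.2]
white [-1.4 -2. ]
```

View pics/f.png

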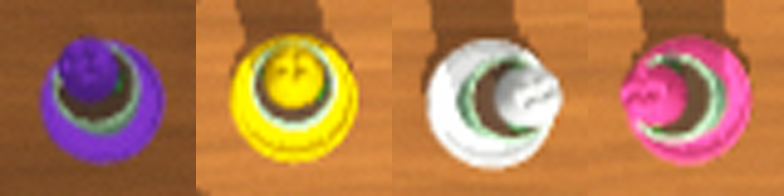

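The heads of purple, yellow and white are within about 2.5 mm of their saucer centres, against a 12 mm margin. Pink was checked by eye in the wrist and top views. I hand in.

```bash
python3 -c "
from rig import bot
print(bot.hand_in())"
```

```text
the job is handed in; nothing more can be done
None
```

All four tulips stand upright on the saucers of their own colour, and I handed the job in at about 46.5 s of the 125 s allowed. For pink I used the largest of the three pink discs. I lowered each pot until the force showed contact (at most about 6 N) before letting go.

**Centring:** the purple, yellow and white heads are within about 2.5 mm of their saucer centres, against a margin of about 12 mm. I checked pink only by eye in the wrist, top and scene views, where its pot sits inside the rim.

**Bystanders:** the daisy and the glue bottle show no shift beyond a few tenths of a pixel in the pictures, and the arm is parked clear of everything.

**Failed check:** my yellow colour mask missed the tulip's head in the wrist view and found the saucer instead. I widened the mask, and the position then agreed with the earlier measurement within 2 mm.

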